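# Raise a screwdriver controller's torque dial by four clicks and lock it

### The arm

A 6-joint arm with a two-finger parallel gripper is mounted at the origin on a cart in front of the work surface, level with it; the furniture and walls round the work are solid. World frame = base frame: x ahead of the robot, y to its left, z up, the work surface at z = 0. Lengths are in m, angles in rad, forces in N, time in s.
With the tool pointing down it reaches from about 0.325 to 0.85 m from the base axis. Payload 15.5 kg.
Tool frame: the origin (TCP) lies between the finger pads; the fingertips stand 8 mm ahead of it and the grasp point (between the pads) lies 11 mm behind it; z points along the fingers, y is the direction in which the jaws open and shut (so a half turn about z gives the same grasp; the last joint's range is limited). The gripper opens to 91 mm and grips with 3 to 60 N. Pads are 32 mm wide; open, the fingers measure 118 mm over their backs; the gripper's body (76 mm by 178 mm) begins 60 mm behind the grasp point.
Start: joints at [-1.25, 0.494, 1.345, -0, 1.302, -0.096], TCP at [0.252, -0.572, 0.222] pointing down, gripper open.
Joint ranges: [-2.91, 2.91], [-0.82, 2.16], [0.22, 2.67], [-1.22, 4.37], [0.12, 2.79], [-3.08, 3.08]. Speed limits (rad/s): [1.89, 1.89, 2.57, 3.01, 3.01, 3.01].

### API

Orientations are given as a 3x3 rotation matrix whose columns are the frame's x, y, z axes.
In Python, from workcell import observe, capture, hand_in gives the robot as it stands.
- The arm moves only by the tool servo_tool, never from a script. Its argument "moves" is a list of rows, each a list of 3 entries, a list of its own where there are three numbers: the shift along the tool's x, y, z in mm, then the turn, a rotation vector about the tool's x, y, z in rad, then the gripper command: -1 is shut, 1 is fully open, values between are in proportion. A call has 1 to 12 rows; each row shifts and turns the pose as measured when the row begins, along the tool's axes as they then stand; what a row does not reach is not made up. A row lasts 1/12 s, in which the tool goes at most 41.7 mm and 7.16 degrees, less where a joint would pass 70% of its speed; a pose out of reach is approached as far as the arm can. A call with a gripper value outside its range is refused whole. The fingers move at their own pace and stop on an object; the grip force is fixed at half the most. Time passes only in rows, so rows that do not move let the fingers close. It gives the time, the measured TCP pose, the force and the opening at its end, in the units of the state.
- observe(): the state, without advancing time (a new reading comes with each control period).
- capture(name): name is "scene" or "top"; returns a dict with "img" (480x640x3 uint8, red, green, blue), "fx", "fy", "cx", "cy" (pixels), "pose" (4x4, takes a point from camera to world coordinates). Camera axes: x right, y up, looking along -z (the intrinsics and any distortion apply to the point x, -y, -z); pixel columns grow to the right and rows downward; lengths in m; the calibration is good to about 2 mm. A picture is of the moment at which its call begins. There is no depth.
- hand_in(): hands the job in, once; it reports no verdict.
The state is a dict: "clock": time; "joint_positions": joint angles; "joint_vel": joint speeds; "joint_efforts": joint torques, N m; "position": TCP position; "tcp_rot": TCP orientation; "contact_force": force on the tool from outside, world axes, zero at the start; "torque": the same for the moment, N m; "grip_width": finger opening in m.
Only numpy, scipy, OpenCV 4.12 (cv2) and the standard library are available. Lean on these libraries where they do the work, as an engineer would, in place of code of your own. Each camera call takes 0.05 s, during which the arm holds its last target. There are 200 camera calls.

### The job

The next batch of modules needs a tighter screw: on the screwdriver controller, push the dial's sliding lock back with a fingertip, towards the controller's front edge, until the dial is free, turn the click-stop torque dial clockwise (seen from above) by exactly four clicks from where it stands now, then push the lock home into the dial again. Do it all by light fingertip pushes, never forcing anything and pinching or lifting nothing, and leave the loose things lying round the controller where they are.

Things in the scene. Friction and masses are not known exactly. Their poses are not given: they have to be found in the camera images.
- controller: Grey screwdriver controller fixed to the bench, 172 (x) x 124 (y) mm, with a flat bare-metal top panel 52 mm above the bench. Origin: centre of its underside. Its x points from its front edge (lock and round sockets, robot side) to its finned back; z up. Place and yaw (up to 23 degrees) vary.
- dial_axis (a point): On the axis of the black dial, 22 mm above the panel, at x = +30, y = 0 mm of the controller; axes as the controller's. Dial: lobed skirt 72 mm across, up to 11 mm above the panel; on it a straight bar 14 mm wide with upright sides, from 26 mm behind the axis to the pointer tip, top 33 mm above the panel. A white line on top marks the pointer end.
- dial_pointer (a point): Tip of the dial's pointer bar, 27.5 mm from the axis and 22 mm above the panel (half-way up the bar); it turns with the dial. At dial value 0 its axes are parallel to the controller's.
- dial (a joint): Dial angle, rad, growing clockwise from above. Ten click positions 0.4189 (24 degrees) apart from 0 to 3.770, stops at both ends, one dark tick each; at 0 the bar points 108 degrees left of the controller's +x. Starts at one of the first four. About 4 N, 20 mm off the axis, carry it half-way to the next position; then it snaps in by itself and stays. Blocked while the lock is home.
- lock_tab (a point): Top centre of the lock's black thumb tab, 22 mm above the panel; at x = -55, y = 0 mm of the controller when home, same axes. The tab is 10 mm thick (x) and 30 mm wide (y), on a flat bolt between guides up to 8 mm above the panel. Between tab and dial skirt lie 44 mm of room for a fingertip; nothing stands up in front of the tab.
- lock (a joint): Travel of the lock bolt, m. 0 = home, tooth between the dial's lobes (starts there); it slides towards the controller's front edge (-x) to a stop at 0.012 = fully back. The dial is free from about 0.009. 2.5 N of friction; it stays where it is left.
- bit_block: Loose bystander: cream block 42 x 80 x 22 mm with three driver bits standing in it, right of the controller. Origin: centre of its underside. Leave alone.
- driver_1: Loose bystander: slim precision screwdriver 156 mm long and 16 mm thick, lying left of the controller. Origin: under its middle. Leave alone.
- tape_roll_2: Loose bystander: roll of black tape, 64 mm across and 19 mm high, lying right of the controller's front. Origin: centre of its underside. Leave alone.

How it is judged:
On the way, in this order (a step that is already met when the one before it is completed fails the run):
1. the lock is slid back clear of the dial (value of joint lock above 0.009 m), for 0.1 s.
2. the dial rests four clicks clockwise of where it started, with the lock still back (distance of dial_pointer from where it was at the start of the episode between 0.0365 and 0.0448 m and (value of joint dial between 1.596 and 1.756 rad or value of joint dial between 2.014 and 2.174 rad or value of joint dial between 2.433 and 2.593 rad or value of joint dial between 2.852 and 3.012 rad) and value of joint lock above 0.006 m), for 0.3 s.
At the end, for the whole second after the job is handed in: The dial rests in the click position four clicks clockwise of its start (within about 5 degrees of it), the lock is home again (within 3 mm), and the bit block, the screwdriver and the tape roll lie within 20 mm of where they were (distance of dial_pointer from where it was at the start of the episode between 0.0365 and 0.0448 m and (value of joint dial between 1.596 and 1.756 rad or value of joint dial between 2.014 and 2.174 rad or value of joint dial between 2.433 and 2.593 rad or value of joint dial between 2.852 and 3.012 rad) and value of joint lock below 0.003 m and velocity of joint dial between -0.05 and 0.05 rad/s and distance of each of bit_block, driver_1, tape_roll_2 from where it was at the start of the episode below 0.02 m); the robot touches nothing.
It fails at once if a loose thing beside the controller is moved or lifted by more than 20 mm (distance of any of bit_block, driver_1, tape_roll_2 from where it was at the start of the episode above 0.02 m).
It fails at once if the controller, its dial or its lock is pressed or pinched with more than 35 N (contact force between the fingers and controller above 35 N).
It also fails if it takes over 59 s, if anything falls off the work surface, if the arm or the gripper's body presses on something with over 40 N, if the wrist force passes 120 N, or if a joint passes its speed limit or range.

## Working session

There is one attempt and no reset: what is moved stays moved. The work goes in short steps, Python scripts to look and compute and a tool call to move; the robot and the scene stay as the last step left them, time stands still between calls to the robot, and variables do not carry over. Pictures are saved under pics/ and viewed, about 8 in all and at most 12, crops included, and the job is handed in when it is done.

Besides the shell and the picture viewer there is one more tool, called after ">>>" as name([rows], argument=value, ...), one row to a line, values as JSON. servo_tool: Moves the arm, as the interface text tells. Its arguments: {"type":"object","properties":{"moves":{"type":"array","items":{"type":"array"}}},"required":["moves"]}

```bash
mkdir -p pics; ls; python3 - <<'E'
from workcell import observe,capture
import cv2,pickle
for n in("scene","top"):
    c=capture(n);cv2.imwrite(f"pics/{n}0.png",c["img"][:,:,::-1]);pickle.dump(c,open(n+"0.pkl","wb"))
    print({k:v for k,v in c.items() if k!="img"})
s=observe();print(s)
E
```

```text
pics
{'fx': 443.6965063759471, 'fy': 443.6965063759471, 'cx': 319.405269713449, 'cy': 232.30449880280582, 'pose': array([[-0.85737302,  0.21347924, -0.46833547,  0.15282692],
       [-0.51450772, -0.38006088,  0.76865827,  0.63571121],
       [-0.01390341,  0.89998908,  0.43569066,  0.46839206],
       [ 0.        ,  0.        ,  0.        ,  1.        ]])}
{'fx': 620.1354883618408, 'fy': 620.1354883618408, 'cx': 326.116072787585, 'cy': 236.01027260814797, 'pose': array([[ 0.00132503,  0.99554137, -0.09431664,  0.45092662],
       [-0.99994157,  0.00233092,  0.01055572, -0.01845486],
       [ 0.0107285 ,  0.09429715,  0.99548629,  1.04123287],
       [ 0.        ,  0.        ,  0.        ,  1.        ]])}
{'clock': 0.1, 'joint_positions': array([-1.25051598e+00,  4.94149957e-01,  1.34604315e+00, -1.06680842e-06,
        1.30249292e+00, -9.55215005e-02]), 'joint_vel': array([-0.00072433, -0.00196225, -0.00218528,  0.00113587,  0.00186917,
        0.00141907]), 'joint_efforts': array([ 2.26234552e-03, -8.80237913e+01, -3.82545590e+01,  7.09751691e-02,
        4.83267568e-02, -7.71540067e-05]), 'position': array([ 0.25234178, -0.57144595,  0.22138872]), 'tcp_rot': array([[ 9.14792634e-01,  4.03923654e-01, -3.45204888e-04],
       [ 4.03923788e-01, -9.14792051e-01,  1.03744513e-03],
       [ 1.03257939e-04, -1.08848363e-03, -9.99999402e-01]]), 'contact_force': array([-0.09322778, -0.28916095,  0.03180352]), 'torque': array([ 0.01754705, -0.03834993, -0.0415272 ]), 'grip_width': 0.09128590873653235}
```

View pics/top0.png

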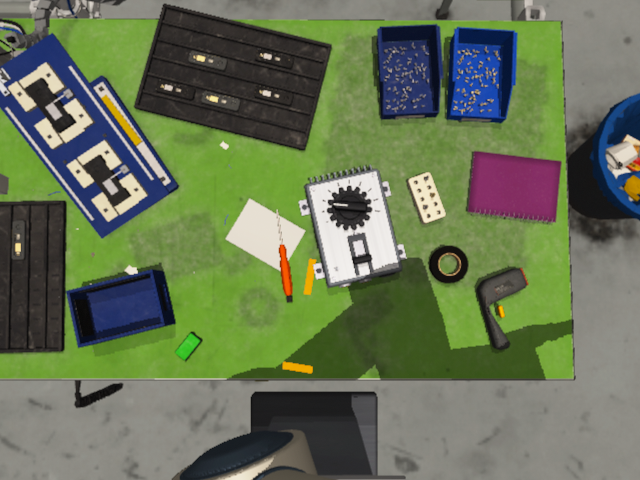

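View pics/scene0.png

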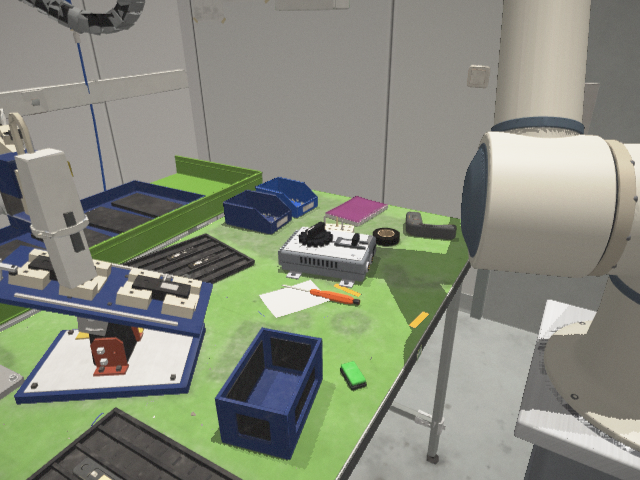

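The top view shows the controller around (355,225), with the dial at (349,206), the lock tab at about (361,265), the tape roll at (448,264), the bit block at (427,197) and the driver at (286,270). I'll enlarge this area.

```bash
python3 - <<'E'
import pickle,cv2
i=pickle.load(open("top0.pkl","rb"))["img"][155:300,290:415,::-1]
i=cv2.resize(i,None,fx=4.8,fy=4.0,interpolation=cv2.INTER_CUBIC) if 0 else cv2.resize(i,None,fx=4,fy=4,interpolation=cv2.INTER_CUBIC)
cv2.imwrite("pics/c0.png",i)
E
```

```text
(no output)
```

View pics/c0.png

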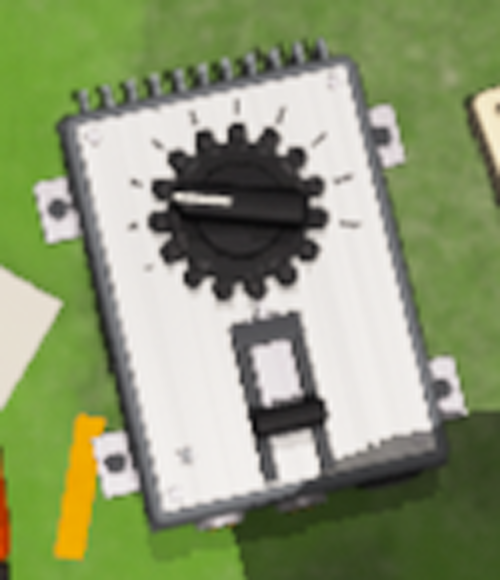

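```bash
cat > h.py <<'E'
import numpy as np,pickle
def bp(c,uv,z):
    d=np.array([(uv[0]-c["cx"])/c["fx"],-(uv[1]-c["cy"])/c["fy"],-1]);P=c["pose"]
    r=P[:3,:3]@d;o=P[:3,3];return o+r*(z-o[2])/r[2]
def pix(c,p):
    q=c["pose"][:3,:3].T@(np.asarray(p)-c["pose"][:3,3]);return np.array([c["cx"]-c["fx"]*q[0]/q[2],c["cy"]+c["fy"]*q[1]/q[2]])
def w(x,y,z,pose):
    c,s=np.cos(pose[2]),np.sin(pose[2]);return np.array([pose[0]+c*x-s*y,pose[1]+s*x+c*y,z])
E
python3 - <<'E'
from h import *
from scipy.optimize import least_squares
c=pickle.load(open("top0.pkl","rb"))
cr=lambda u,v:np.array([290+(u-1.5)/4,155+(v-1.5)/4])
obs=[((86,62,.052),(65,120)),((86,-62,.052),(350,58)),((-86,-62,.052),(443,460)),((-86,62,.052),(155,522)),((30,0,.063),(238,211)),((-55,0,.074),(288,415))]
def f(p):return np.concatenate([pix(c,w(m[0]/1e3,m[1]/1e3,m[2],p))-cr(*q) for m,q in obs])
r=least_squares(f,[.5,-.05,.2]);print(r.x,np.degrees(r.x[2]),r.fun.reshape(-1,2).round(2))
p=r.x
ax=w(.03,0,.085,p)
for q in((172,196),(232,202)):
    d=bp(c,cr(*q),.085)-ax; a=np.degrees(np.arctan2(d[1],d[0])-p[2]);print(a,np.hypot(*d[:2]),(108-a)/24)
a=bp(c,cr(172,196),.085)-bp(c,cr(232,202),.085);a=np.degrees(np.arctan2(a[1],a[0])-p[2]);print(a,(108-a)/24)
for n,q,z in(("tape",(448,264),.019),("bit",(427,197),.022),("drv",(286,270),.01)):print(n,bp(c,q,z))
print("axis",ax,"tab",w(-.055,0,.074,p))
E
```

```text
[ 0.56014166 -0.07201019  0.21954332] 12.57890587234623 [[-2.09 -1.64]
 [ 1.42 -2.35]
 [ 2.32  0.83]
 [-1.52  2.2 ]
 [ 0.05  0.04]
 [-0.16  0.73]]
71.52171998850362 0.02695825874949497 1.5199283338123493
69.49569305095964 0.0034907194623751826 1.6043461228766815
71.82299125644064 1.5073753643149732
tape [ 0.50179415 -0.2307572   0.019     ]
bit [ 0.61308382 -0.19704085  0.022     ]
drv [0.49177552 0.03715872 0.01      ]
axis [ 0.58942157 -0.06547667  0.085     ] tab [ 0.50646183 -0.0839883   0.074     ]
```

```bash
python3 - <<'E'
from h import *
import cv2
p=[0.56014,-0.07201,0.21954]
out=[]
for n,(x0,y0,W,H) in(("top",(318,172,62,66)),("scene",(292,215,80,50))):
    c=pickle.load(open(n+"0.pkl","rb"));S=6 if n=="top" else 5
    im=cv2.resize(c["img"][y0:y0+H,x0:x0+W,::-1],None,fx=S,fy=S,interpolation=cv2.INTER_CUBIC)
    im2=im.copy()
    P=lambda *a:tuple(int(round(v)) for v in (pix(c,w(*a,p))-[x0,y0]+.5)*S-.5)
    for k,col in((1,(0,0,255)),(2,(255,128,0))):
        t=np.radians(108-24*k);r=[(-.026,-.007),(.0275,-.007),(.0275,.007),(-.026,.007)]
        pts=[P(.03+a*np.cos(t)-b*np.sin(t),a*np.sin(t)+b*np.cos(t),.085) for a,b in r]
        cv2.polylines(im2,[np.array(pts)],True,col,1)
    for z,rr in((.063,.036),(.052,.036)):
        cv2.polylines(im2,[np.array([P(.03+rr*np.cos(a),rr*np.sin(a),z) for a in np.linspace(0,6.28,60)])],True,(0,200,0),1)
    o=np.hstack([im,im2]);out.append(o)
Wd=max(o.shape[1] for o in out)
out=[cv2.copyMakeBorder(o,0,0,0,Wd-o.shape[1],0) for o in out]
o=np.vstack(out);s=min(800/o.shape[1],600/o.shape[0],1);print(o.shape,s)
cv2.imwrite("pics/d.png",cv2.resize(o,None,fx=s,fy=s))
E
```

```text
(646, 800, 3) 0.9287925696594427
```

View pics/d.png

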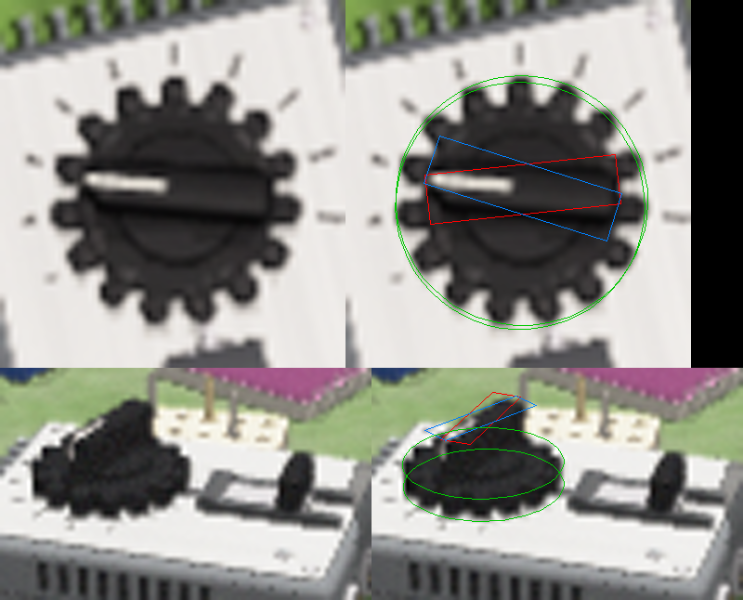

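The white line points about 72° left of controller +x, which is half-way between ticks 1 and 2. I'll turn relative to where it stands and recheck once it is unlocked. First, the approach.

```bash
cat >> h.py <<'E'
p=[0.56014,-0.07201,0.21954]
def go(x,y,z,yawdeg=None):
    "controller-frame mm target (z world mm) -> tool shift mm, tool z turn"
    from workcell import observe
    s=observe();R=s["tcp_rot"];t=w(x/1e3,y/1e3,z/1e3,p)
    cp=s["position"]-w(0,0,0,p);c,q=np.cos(p[2]),np.sin(p[2])
    yaw=np.degrees(np.arctan2(R[1,0],R[0,0])-p[2])
    print("clock",round(s["clock"],2),"ctrl pos",np.round([1e3*(c*cp[0]+q*cp[1]),1e3*(-q*cp[0]+c*cp[1]),1e3*s["position"][2]],1),"yaw(ctrl)",yaw.round(1),"j6",s["joint_positions"][5].round(2),"grip",s["grip_width"])
    print("target",t.round(4),"shift",(R.T@(t-s["position"])*1e3).round(1))
    if yawdeg is not None: print("turn z rad",np.radians((yaw-yawdeg+180)%360-180).round(3),"tilt",(R.T@[0,0,-1]).round(4))
E
python3 -c "from h import *;go(-28,0,180,90)"
```

```text
clock 0.1 ctrl pos [-409.2 -420.4  221.4] yaw(ctrl) 11.2 j6 -0.1 grip 0.09128590873653235
target [ 0.5328 -0.0781  0.18  ] shift [ 455.8 -338.    41.8]
turn z rad -1.375 tilt [-1.0e-04  1.1e-03  1.0e+00]
```

>>> servo_tool([
  [[30,-22,0],[0,0,0],-1],
  [[30,-22,0],[0,0,0],-1],
  [[30,-22,0],[0,0,0],-1],
  [[30,-22,0],[0,0,0],-1],
  [[30,-22,0],[0,0,0],-1],
  [[30,-22,0],[0,0,0],-1],
  [[30,-22,0],[0,0,0],-1],
  [[30,-22,0],[0,0,0],-1],
  [[30,-22,0],[0,0,0],-1],
  [[30,-22,0],[0,0,0],-1],
  [[30,-22,0],[0,0,0],-1],
  [[30,-22,0],[0,0,0],-1],
])

```text
clock: 1.1
position: [0.479, -0.1729, 0.2181]
tcp_rot: [[0.919, 0.394, -0.004], [0.394, -0.919, 0.003], [-0.002, -0.004, -1.0]]
contact_force: [1.3, -1.1, 0.1]
grip_width: 0.0144
```

>>> servo_tool([
  [[0,0,0],[0,0,-0.12],-1],
  [[0,0,0],[0,0,-0.12],-1],
  [[0,0,0],[0,0,-0.12],-1],
  [[0,0,0],[0,0,-0.12],-1],
  [[0,0,0],[0,0,-0.12],-1],
  [[0,0,0],[0,0,-0.12],-1],
  [[0,0,0],[0,0,-0.12],-1],
  [[0,0,0],[0,0,-0.12],-1],
  [[0,0,0],[0,0,-0.12],-1],
  [[0,0,0],[0,0,-0.12],-1],
  [[0,0,0],[0,0,-0.12],-1],
  [[0,0,0],[0,0,-0.05],-1],
])

```text
clock: 2.1
position: [0.4808, -0.1625, 0.2154]
tcp_rot: [[-0.255, 0.967, -0.009], [0.967, 0.255, 0.007], [0.009, -0.007, -1.0]]
contact_force: [0.5, -0.3, -0.0]
grip_width: 0.0008
```

```bash
python3 -c "from h import *;go(-28,0,120,90)"
```

```text
clock 2.1 ctrl pos [-97.2 -71.1 215.4] yaw(ctrl) 92.2 j6 -0.7 grip 0.0008089829573804223
target [ 0.5328 -0.0781  0.12  ] shift [67.5 72.5 95.6]
turn z rad 0.039 tilt [-0.0089  0.0067  0.9999]
```

>>> servo_tool([
  [[17,18,20],[-0.007,-0.009,0.04],-1],
  [[17,18,20],[0,0,0],-1],
  [[17,18,20],[0,0,0],-1],
  [[17,18,20],[0,0,0],-1],
  [[0,0,0],[0,0,0],-1],
])

```text
clock: 2.52
position: [0.5374, -0.0783, 0.1329]
tcp_rot: [[-0.217, 0.976, 0.003], [0.976, 0.217, -0.002], [-0.003, 0.003, -1.0]]
contact_force: [-2.0, -0.6, -1.0]
grip_width: 0.0004
```

```bash
python3 - <<'E'
from h import *;go(-28,0,74,90)
from workcell import capture
import cv2
a=capture("top")["img"][155:305,270:430,::-1];b=capture("scene")["img"][140:290,260:420,::-1]
cv2.imwrite("pics/e.png",cv2.resize(np.hstack([a,b]),None,fx=2.5,fy=2.5,interpolation=cv2.INTER_CUBIC))
E
```

```text
clock 2.52 ctrl pos [-23.5  -1.2 132.9] yaw(ctrl) 90.0 j6 -0.47 grip 0.00040866317985235347
target [ 0.5328 -0.0781  0.074 ] shift [ 1.3 -4.6 58.9]
turn z rad -0.001 tilt [ 0.003  -0.0027  1.    ]
```

View pics/e.png

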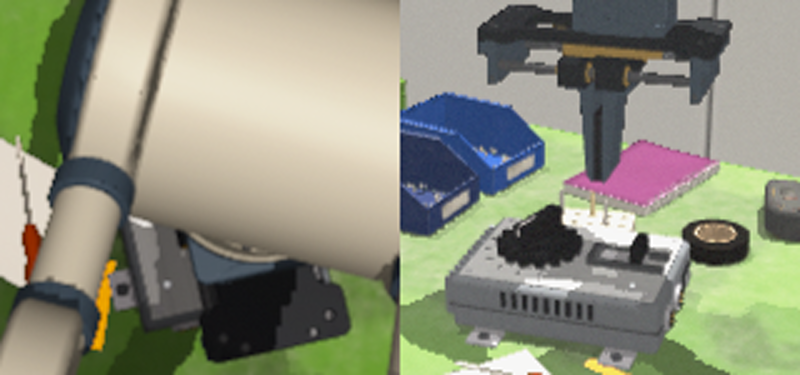

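The top view is hidden by the arm. The scene view shows the shut fingers over the gap between dial and tab, so I'll descend.

>>> servo_tool([
  [[1,-4,15],[0,0,0],-1],
  [[0,0,15],[0,0,0],-1],
  [[0,0,12],[0,0,0],-1],
  [[0,0,8],[0,0,0],-1],
  [[0,0,3],[0,0,0],-1],
  [[0,0,0],[0,0,0],-1],
])

```text
clock: 3.12
position: [0.5336, -0.0852, 0.0847]
tcp_rot: [[-0.215, 0.977, 0.01], [0.977, 0.215, -0.006], [-0.008, 0.009, -1.0]]
contact_force: [-0.8, -0.9, 0.5]
grip_width: 0.0007
```

```bash
python3 -c "from h import *;go(-40,0,74,90)"
```

```text
clock 3.12 ctrl pos [-28.8  -7.1  84.7] yaw(ctrl) 89.8 j6 -0.48 grip 0.0007365200538997805
target [ 0.5211 -0.0807  0.074 ] shift [  7.1 -11.3  10.6]
turn z rad -0.003 tilt [ 0.0081 -0.0086  0.9999]
```

>>> servo_tool([
  [[4,0,5],[0.009,0.008,0],-1],
  [[3,0,5],[0,0,0],-1],
  [[0,0,1],[0,0,0],-1],
  [[0,0,0],[0,0,0],-1],
])

```text
clock: 3.45
position: [0.5329, -0.0787, 0.0748]
tcp_rot: [[-0.214, 0.977, 0.001], [0.977, 0.214, -0.0], [-0.001, 0.001, -1.0]]
contact_force: [0.3, -0.3, -0.1]
grip_width: 0.0004
```

>>> servo_tool([
  [[0,-3,0],[0,0,0],-1],
  [[0,-3,0],[0,0,0],-1],
  [[0,-3,0],[0,0,0],-1],
  [[0,0,0],[0,0,0],-1],
])

```text
clock: 3.78
position: [0.5234, -0.0806, 0.0752]
tcp_rot: [[-0.215, 0.977, 0.002], [0.977, 0.215, -0.001], [-0.001, 0.002, -1.0]]
contact_force: [-0.9, 0.7, -0.1]
grip_width: -0.0001
```

```bash
python3 -c "from h import *;go(-48,0,74,90)"
```

```text
clock 3.78 ctrl pos [-37.7  -0.4  75.2] yaw(ctrl) 89.8 j6 -0.48 grip -0.00014134810927603247
target [ 0.5133 -0.0825  0.074 ] shift [  0.3 -10.3   1.2]
turn z rad -0.003 tilt [ 9.0e-04 -1.7e-03  1.0e+00]
```

>>> servo_tool([
  [[0,-2.5,0],[0,0,0],-1],
  [[0,-2.5,0],[0,0,0],-1],
  [[0,-2.5,0],[0,0,0],-1],
  [[0,0,0],[0,0,0],-1],
])

```text
clock: 4.12
position: [0.5156, -0.0825, 0.0756]
tcp_rot: [[-0.215, 0.977, 0.003], [0.977, 0.215, -0.001], [-0.001, 0.003, -1.0]]
contact_force: [0.3, 0.1, 0.5]
grip_width: 0.0002
```

>>> servo_tool([
  [[0,-2,0],[0,0,0],-1],
  [[0,-2,0],[0,0,0],-1],
  [[0,0,0],[0,0,0],-1],
])

```text
clock: 4.37
position: [0.5118, -0.0835, 0.0757]
tcp_rot: [[-0.214, 0.977, 0.004], [0.977, 0.214, -0.001], [-0.002, 0.004, -1.0]]
contact_force: [0.6, 0.2, 0.5]
grip_width: 0.0002
```

```bash
python3 - <<'E'
from h import *;go(-48,0,74,90)
from workcell import capture
import cv2
c=capture("scene");x=c["img"][215:275,320:400,::-1];y=pickle.load(open("scene0.pkl","rb"))["img"][215:275,320:400,::-1]
cv2.imwrite("pics/f.png",cv2.resize(np.hstack([y,x]),None,fx=5,fy=5,interpolation=cv2.INTER_CUBIC))
E
```

```text
clock 4.37 ctrl pos [-49.7  -0.7  75.7] yaw(ctrl) 89.8 j6 -0.49 grip 0.00022044414977069276
target [ 0.5133 -0.0825  0.074 ] shift [0.7 1.7 1.7]
turn z rad -0.003 tilt [ 0.0016 -0.0038  1.    ]
```

View pics/f.png

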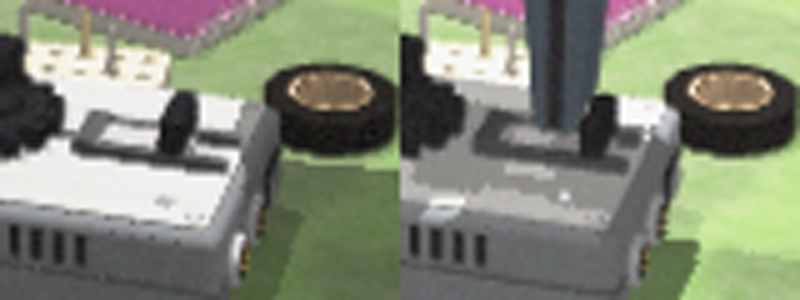

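The tab has moved about 4 px (8-9 mm) towards the front. I'll keep pushing to the stop.

>>> servo_tool([
  [[0,-2,0.5],[0,0,0],-1],
  [[0,0,0],[0,0,0],-1],
])

```text
clock: 4.58
position: [0.5102, -0.0841, 0.0754]
tcp_rot: [[-0.214, 0.977, 0.005], [0.977, 0.214, -0.001], [-0.002, 0.004, -1.0]]
contact_force: [1.8, 0.4, 0.4]
grip_width: 0.0008
```

>>> servo_tool([
  [[0,-2,0],[0,0,0],-1],
  [[0,0,0],[0,0,0],-1],
])

```text
clock: 4.75
position: [0.5084, -0.0845, 0.0754]
tcp_rot: [[-0.214, 0.977, 0.005], [0.977, 0.214, -0.001], [-0.002, 0.005, -1.0]]
contact_force: [0.2, 0.8, 0.7]
grip_width: 0.0004
```

>>> servo_tool([
  [[0,-2,0],[0,0,0],-1],
  [[0,0,0],[0,0,0],-1],
])

```text
clock: 4.92
position: [0.5084, -0.0849, 0.0757]
tcp_rot: [[-0.214, 0.977, 0.009], [0.977, 0.214, -0.001], [-0.003, 0.009, -1.0]]
contact_force: [-0.3, 0.5, 0.9]
grip_width: 0.0009
```

>>> servo_tool([
  [[0,4,0],[-0.009,0.003,0],-1],
  [[0,4,0],[0,0,0],-1],
  [[0,0,-20],[0,0,0],-1],
  [[0,0,-30],[0,0,0],-1],
  [[0,0,-30],[0,0,0],-1],
  [[-35,0,0],[0,0,0],-1],
  [[-40,0,0],[0,0,0],-1],
  [[-40,0,0],[0,0,0],-1],
  [[-40,0,0],[0,0,0],-1],
  [[-40,0,0],[0,0,0],-1],
  [[-40,0,0],[0,0,0],-1],
  [[0,0,0],[0,0,0],-0.55],
])

```text
clock: 5.92
position: [0.5658, -0.321, 0.1587]
tcp_rot: [[-0.22, 0.975, 0.012], [0.976, 0.22, 0.005], [0.002, 0.013, -1.0]]
contact_force: [-1.7, 1.5, -0.3]
grip_width: 0.0042
```

```bash
python3 - <<'E'
from h import *;go(30,0,150,72)
from workcell import capture
import cv2
c=capture("top");pickle.dump(c,open("top1.pkl","wb"))
a=pickle.load(open("top0.pkl","rb"))["img"]
o=np.hstack([i[165:290,305:405,::-1] for i in(a,c["img"])])
cv2.imwrite("pics/g.png",cv2.resize(o,None,fx=4,fy=4,interpolation=cv2.INTER_CUBIC))
E
```

```text
clock 5.92 ctrl pos [ -48.7 -244.3  158.7] yaw(ctrl) 90.1 j6 -0.84 grip 0.004231770981801436
target [ 0.5894 -0.0655  0.15  ] shift [244.1  79.1  10.2]
turn z rad 0.316 tilt [-0.002  -0.0127  0.9999]
```

View pics/g.png

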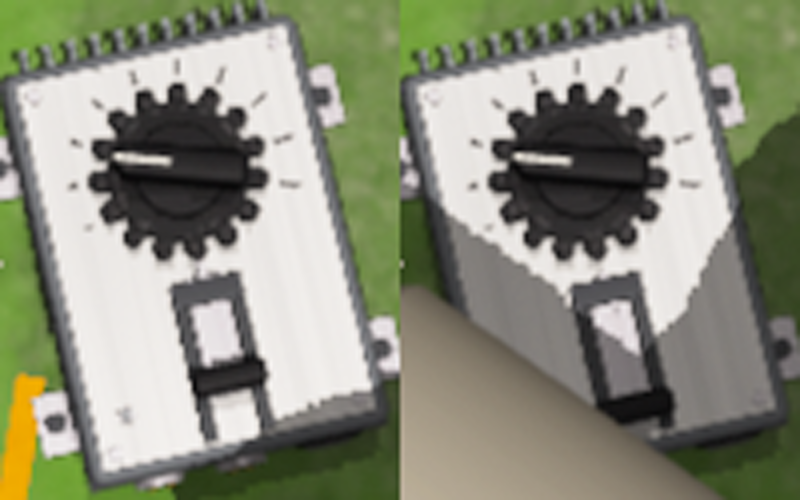

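The tab moved about 7.5 px (12 mm), so the lock is fully back. The dial is unchanged. Next I'll put the slightly open fingers either side of the bar, leaving play.

>>> servo_tool([
  [[38,13,0],[0.012,-0.002,0],-0.55],
  [[38,13,0],[0,0,0],-0.55],
  [[38,13,0],[0,0,0],-0.55],
  [[38,13,0],[0,0,0],-0.55],
  [[38,13,0],[0,0,0],-0.55],
  [[38,13,0],[0,0,0],-0.55],
  [[0,0,0],[0,0,0.11],-0.55],
  [[0,0,0],[0,0,0.11],-0.55],
  [[0,0,0],[0,0,0.1],-0.55],
  [[0,0,0],[0,0,0],-0.55],
])

```text
clock: 6.8
position: [0.5868, -0.0634, 0.1565]
tcp_rot: [[0.111, 0.994, -0.009], [0.994, -0.111, 0.005], [0.004, -0.01, -1.0]]
contact_force: [-0.8, 0.7, 0.5]
grip_width: 0.0206
```

```bash
python3 -c "from h import *;go(30,0,120,72)"
```

```text
clock 6.8 ctrl pos [ 27.9   2.6 156.5] yaw(ctrl) 71.0 j6 -0.1 grip 0.02063367882446686
target [ 0.5894 -0.0655  0.12  ] shift [-1.9  3.2 36.4]
turn z rad -0.017 tilt [-0.0036  0.0099  0.9999]
```

>>> servo_tool([
  [[-2,3,15],[-0.01,-0.004,-0.017],-0.55],
  [[0,0,20],[0,0,0],-0.55],
  [[0,0,15],[0,0,0],-0.55],
  [[0,0,4],[0,0,0],-0.55],
  [[0,0,0],[0,0,0],-0.55],
])

```text
clock: 7.22
position: [0.5883, -0.0634, 0.1015]
tcp_rot: [[0.075, 0.997, 0.0], [0.997, -0.075, -0.0], [-0.0, 0.0, -1.0]]
contact_force: [0.8, 0.7, 0.1]
grip_width: 0.0203
```

```bash
python3 -c "from h import *;go(30,0,77,72)"
```

```text
clock 7.22 ctrl pos [ 29.4   2.3 101.5] yaw(ctrl) 73.1 j6 -0.13 grip 0.02026317921770349
target [ 0.5894 -0.0655  0.077 ] shift [-2.   1.3 24.5]
turn z rad 0.019 tilt [ 2.e-04 -1.e-04  1.e+00]
```

>>> servo_tool([
  [[-2,1.2,4],[0,0,0.018],-0.55],
  [[0,0,5],[0,0,0],-0.55],
  [[0,0,5],[0,0,0],-0.55],
  [[0,0,0],[0,0,0],-0.55],
])

```text
clock: 7.55
position: [0.59, -0.0658, 0.0882]
tcp_rot: [[0.092, 0.996, 0.002], [0.996, -0.092, -0.001], [-0.0, 0.002, -1.0]]
contact_force: [0.1, 0.8, 0.4]
grip_width: 0.0203
```

```bash
python3 -c "from h import *;go(30,0,78,72)"
```

```text
clock 7.55 ctrl pos [30.5 -0.4 88.2] yaw(ctrl) 72.2 j6 -0.12 grip 0.020342878728430745
target [ 0.5894 -0.0655  0.078 ] shift [ 0.2 -0.6 10.2]
turn z rad 0.003 tilt [ 4.0e-04 -1.6e-03  1.0e+00]
```

>>> servo_tool([
  [[0,-0.5,5],[0,0,0],-0.55],
  [[0,0,4.5],[0,0,0],-0.55],
  [[0,0,0],[0,0,0.08],-0.55],
  [[0,0,0],[0,0,0.08],-0.55],
  [[0,0,0],[0,0,0.08],-0.55],
  [[0,0,0],[0,0,0.08],-0.55],
  [[0,0,0],[0,0,0],-0.55],
])

```text
clock: 8.13
position: [0.5892, -0.0658, 0.0772]
tcp_rot: [[0.412, 0.911, 0.001], [0.911, -0.412, -0.001], [0.0, 0.002, -1.0]]
contact_force: [-0.9, -0.4, 0.1]
grip_width: 0.0203
```

```bash
python3 -c "from h import *;go(30,0,78,72)"
```

```text
clock 8.13 ctrl pos [29.7 -0.3 77.2] yaw(ctrl) 53.1 j6 0.21 grip 0.02034064153303313
target [ 0.5894 -0.0655  0.078 ] shift [ 0.4  0.  -0.8]
turn z rad -0.33 tilt [-0.     -0.0016  1.    ]
```

>>> servo_tool([
  [[0,0,0],[0,0,0.1],-0.55],
  [[0,0,0],[0,0,0.1],-0.55],
  [[0,0,0],[0,0,0.1],-0.55],
  [[0,0,0],[0,0,0.1],-0.55],
  [[0,0,0],[0,0,0.1],-0.55],
  [[0,0,0],[0,0,0.1],-0.55],
  [[0,0,0],[0,0,0],-0.55],
])

```text
clock: 8.72
position: [0.5873, -0.0655, 0.076]
tcp_rot: [[0.858, 0.514, -0.002], [0.514, -0.858, -0.0], [-0.002, -0.001, -1.0]]
contact_force: [-1.1, -0.5, -0.3]
grip_width: 0.0206
```

```bash
python3 -c "from h import *;go(30,0,78,-30)"
```

```text
clock 8.72 ctrl pos [27.9  0.4 76. ] yaw(ctrl) 18.3 j6 0.82 grip 0.020560079733788494
target [ 0.5894 -0.0655  0.078 ] shift [ 1.8  1.1 -2. ]
turn z rad 0.844 tilt [1.7e-03 9.0e-04 1.0e+00]
```

>>> servo_tool([
  [[1.5,1,-1.5],[0,0,0.08],-0.55],
  [[0,0,0],[0,0,0.08],-0.55],
  [[0,0,0],[0,0,0.08],-0.55],
  [[0,0,0],[0,0,0.08],-0.55],
  [[0,0,0],[0,0,0.08],-0.55],
  [[0,0,0],[0,0,0],-0.55],
])

```text
clock: 9.22
position: [0.588, -0.0644, 0.0769]
tcp_rot: [[0.988, 0.157, -0.004], [0.157, -0.988, 0.002], [-0.004, -0.002, -1.0]]
contact_force: [0.4, -1.6, 0.5]
grip_width: 0.0207
```

```bash
python3 -c "from h import *;go(30,0,78,-30)"
```

```text
clock 9.22 ctrl pos [28.9  1.4 76.9] yaw(ctrl) -3.6 j6 1.2 grip 0.020744538127235247
target [ 0.5894 -0.0655  0.078 ] shift [ 1.2  1.3 -1.1]
turn z rad 0.461 tilt [0.0038 0.0022 1.    ]
```

>>> servo_tool([
  [[1,1,-1],[-0.002,0.004,0.08],-0.55],
  [[0,0,0],[0,0,0.08],-0.55],
  [[0,0,0],[0,0,0.08],-0.55],
  [[0,0,0],[0,0,0.08],-0.55],
  [[0,0,0],[0,0,0.08],-0.55],
  [[0,0,0],[0,0,0.03],-0.55],
  [[0,0,0],[0,0,0],-0.55],
])

```text
clock: 9.8
position: [0.5888, -0.0643, 0.0773]
tcp_rot: [[0.971, -0.239, -0.0], [-0.239, -0.971, 0.001], [-0.001, -0.001, -1.0]]
contact_force: [-0.3, -0.9, 1.8]
grip_width: 0.0204
```

```bash
python3 -c "from h import *;go(30,0,78,-30)"
```

```text
clock 9.8 ctrl pos [29.6  1.3 77.3] yaw(ctrl) -26.4 j6 1.6 grip 0.020376254418266897
target [ 0.5894 -0.0655  0.078 ] shift [ 0.9  1.  -0.7]
turn z rad 0.063 tilt [7.e-04 1.e-03 1.e+00]
```

>>> servo_tool([
  [[0.5,1,-0.5],[0,0,0.06],-0.55],
  [[0,0,0],[0,0,0.02],-0.55],
  [[0,0,0],[0,0,0],-0.55],
])

```text
clock: 10.05
position: [0.5892, -0.0654, 0.0776]
tcp_rot: [[0.954, -0.301, -0.0], [-0.301, -0.954, 0.001], [-0.0, -0.001, -1.0]]
contact_force: [0.0, 0.7, 0.6]
grip_width: 0.0208
```

>>> servo_tool([
  [[0,0,0],[0,0,-0.1],-0.55],
  [[0,0,-5],[0,0,0],-0.55],
  [[0,0,-20],[0,0,0],-0.55],
  [[0,0,-30],[0,0,0],-0.55],
  [[0,0,-30],[0,0,0],-0.55],
  [[0,35,0],[0,0,-0.1],-1],
  [[0,40,0],[0,0,-0.1],-1],
  [[0,40,0],[0,0,-0.1],-1],
  [[0,40,0],[0,0,-0.1],-1],
  [[0,40,0],[0,0,-0.1],-1],
  [[0,40,0],[0,0,0],-1],
  [[0,0,0],[0,0,0],-1],
])

```text
clock: 11.05
position: [0.6056, -0.3056, 0.1712]
tcp_rot: [[0.944, 0.331, 0.003], [0.331, -0.944, -0.003], [0.002, 0.004, -1.0]]
contact_force: [-1.4, -0.9, -0.2]
grip_width: 0.0006
```

```bash
python3 - <<'E'
from h import *;go(-95,0,150,0)
from workcell import capture
import cv2
c=capture("top");pickle.dump(c,open("top2.pkl","wb"))
a=pickle.load(open("top0.pkl","rb"))["img"]
o=np.hstack([i[165:290,305:405,::-1] for i in(a,c["img"])])
cv2.imwrite("pics/k.png",cv2.resize(o,None,fx=4,fy=4,interpolation=cv2.INTER_CUBIC))
E
```

```text
clock 11.05 ctrl pos [  -6.5 -237.9  171.2] yaw(ctrl) 6.8 j6 0.68 grip 0.0005827025821492219
target [ 0.4674 -0.0927  0.15  ] shift [ -59.9 -246.8   20. ]
turn z rad 0.118 tilt [-0.002  -0.0043  1.    ]
```

View pics/k.png

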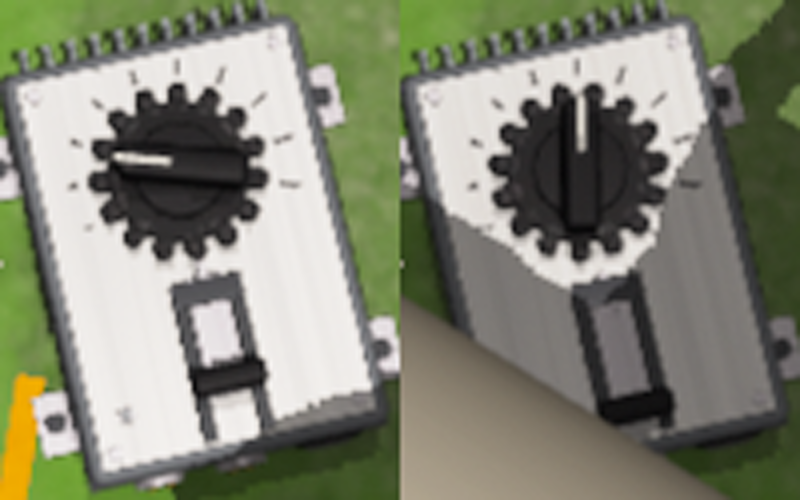

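```bash
python3 - <<'E'
from h import *
import cv2
for n in("top0","top1","top2"):
    c=pickle.load(open(n+".pkl","rb"));g=c["img"].min(2).astype(float)
    ax=w(.03,0,.085,p);u0=pix(c,ax)
    # rectify: sample top-plane z=.085 around axis
    N=240;s=.00035;xs=(np.arange(N)-N/2)*s
    m=np.array([[pix(c,w(.03+X,Y,.085,p)) for Y in xs] for X in xs]).astype(np.float32)
    r=cv2.remap(g.astype(np.float32),m[...,0],m[...,1],cv2.INTER_CUBIC)
    X,Y=np.meshgrid(xs,xs,indexing="ij");k=(np.hypot(X,Y)<.027)
    wt=np.where(k,np.clip(r-90,0,None),0);W=wt.sum();mx,my=(wt*X).sum()/W,(wt*Y).sum()/W
    C=np.cov(np.vstack([X[wt>0],Y[wt>0]]),aweights=wt[wt>0]);e,v=np.linalg.eigh(C);d=v[:,1]
    d*=np.sign(d@[mx,my]);a1=np.degrees(np.arctan2(d[1],d[0]));a2=np.degrees(np.arctan2(my,mx))
    # lobe phase at skirt r=34 z=.063
    th=np.radians(np.arange(0,360,1));q=np.array([pix(c,w(.03+.0335*np.cos(t),.0335*np.sin(t),.063,p)) for t in th]).astype(np.float32)
    l=cv2.remap(g.astype(np.float32),q[None,:,0],q[None,:,1],cv2.INTER_CUBIC)[0]
    F=np.sum((l-l.mean())*np.exp(-1j*15*th));ph=(-np.degrees(np.angle(F))/15)%24
    print(n,"line dir",a1.round(1),"centroid dir",a2.round(1),"clicks",((108-a1)/24).round(2),"gap phase",ph.round(1),"(lock dir = 180%24=12)")
E
```

```text
top0 line dir 108.7 centroid dir 31.3 clicks -0.03 gap phase 0.5 (lock dir = 180%24=12)
top1 line dir 109.9 centroid dir 31.6 clicks -0.08 gap phase 0.5 (lock dir = 180%24=12)
top2 line dir -100.3 centroid dir -18.9 clicks 8.68 gap phase 12.4 (lock dir = 180%24=12)
```

The lobe phase shows 12° modulo 24 between start and now, so the dial has turned 84°. One of the two rests must be half-way between clicks. A small clockwise nudge will settle it: a real click springs back, while a half-way rest snaps on.

>>> servo_tool([
  [[0,-40,0],[0,0,0.1],-0.6],
  [[0,-40,0],[0,0,0.1],-0.6],
  [[0,-40,0],[0,0,0.1],-0.6],
  [[0,-40,0],[0,0,0.03],-0.6],
  [[0,-40,0],[0,0,0],-0.6],
  [[0,-15,0],[0,0,0],-0.6],
  [[0,0,0],[0,0,0],-0.6],
])

```text
clock: 11.68
position: [0.5716, -0.0838, 0.1709]
tcp_rot: [[1.0, -0.015, 0.003], [-0.015, -1.0, -0.003], [0.003, 0.003, -1.0]]
contact_force: [-0.3, -0.1, 0.4]
grip_width: 0.018
```

```bash
python3 -c "from h import *;go(30,0,105,-12)"
```

```text
clock 11.68 ctrl pos [  8.6 -14.  170.9] yaw(ctrl) -13.4 j6 1.34 grip 0.01804616911333981
target [ 0.5894 -0.0655  0.105 ] shift [ 17.3 -18.8  65.9]
turn z rad -0.025 tilt [-0.0027 -0.0028  1.    ]
```

>>> servo_tool([
  [[17,-18.5,15],[0.003,-0.003,-0.02],-0.6],
  [[0,0,25],[0,0,0],-0.6],
  [[0,0,20],[0,0,0],-0.6],
  [[0,0,5],[0,0,0],-0.6],
  [[0,0,0],[0,0,0],-0.6],
])

```text
clock: 12.1
position: [0.5901, -0.063, 0.1069]
tcp_rot: [[1.0, 0.01, 0.004], [0.01, -1.0, -0.001], [0.004, 0.001, -1.0]]
contact_force: [-0.4, 0.2, 0.0]
grip_width: 0.0183
```

```bash
python3 -c "from h import *;go(30,0,92,-12)"
```

```text
clock 12.1 ctrl pos [ 31.2   2.3 106.9] yaw(ctrl) -12.0 j6 1.35 grip 0.018316140135347225
target [ 0.5894 -0.0655  0.092 ] shift [-0.7  2.4 14.9]
turn z rad 0.0 tilt [-0.004  -0.0013  1.    ]
```

>>> servo_tool([
  [[-0.5,2.4,4],[0.001,-0.004,0],-0.6],
  [[0,0,5],[0,0,0],-0.6],
  [[0,0,0],[0,0,0],-0.6],
])

```text
clock: 12.35
position: [0.59, -0.0669, 0.0993]
tcp_rot: [[1.0, 0.009, 0.001], [0.009, -1.0, -0.001], [0.001, 0.001, -1.0]]
contact_force: [0.1, 0.1, -0.2]
grip_width: 0.0184
```

```bash
python3 -c "from h import *;go(30,0,78,-12)"
```

```text
clock 12.35 ctrl pos [30.2 -1.5 99.3] yaw(ctrl) -12.0 j6 1.35 grip 0.018403311957474983
target [ 0.5894 -0.0655  0.078 ] shift [-0.6 -1.4 21.3]
turn z rad -0.001 tilt [-1.1e-03 -9.0e-04  1.0e+00]
```

>>> servo_tool([
  [[-0.5,-1.3,3],[0,0,0],-0.6],
  [[0,0,4],[0,0,0],-0.6],
  [[0,0,0],[0,0,0],-0.6],
])

```text
clock: 12.6
position: [0.5902, -0.0664, 0.0933]
tcp_rot: [[1.0, 0.008, 0.004], [0.008, -1.0, -0.001], [0.004, 0.001, -1.0]]
contact_force: [-0.3, -0.8, -0.9]
grip_width: 0.0184
```

```bash
python3 -c "from h import *;go(30,0,78,-12)"
```

```text
clock 12.6 ctrl pos [30.6 -1.1 93.3] yaw(ctrl) -12.1 j6 1.35 grip 0.0184143784708638
target [ 0.5894 -0.0655  0.078 ] shift [-0.8 -0.9 15.3]
turn z rad -0.002 tilt [-0.0036 -0.0014  1.    ]
```

>>> servo_tool([
  [[-0.8,-0.9,2],[0.001,-0.003,0],-0.6],
  [[0,0,3],[0,0,0],-0.6],
  [[0,0,0],[0,0,0],-0.6],
])

```text
clock: 12.85
position: [0.5895, -0.0655, 0.0882]
tcp_rot: [[1.0, 0.008, 0.001], [0.008, -1.0, -0.0], [0.001, 0.0, -1.0]]
contact_force: [-0.1, 0.3, -0.7]
grip_width: 0.0183
```

>>> servo_tool([
  [[0,0,3],[0,0,0],-0.6],
  [[0,0,3],[0,0,0],-0.6],
  [[0,0,0],[0,0,0],-0.6],
])

```text
clock: 13.1
position: [0.5896, -0.0654, 0.0817]
tcp_rot: [[1.0, 0.008, 0.001], [0.008, -1.0, -0.001], [0.001, 0.001, -1.0]]
contact_force: [0.1, -0.9, 0.5]
grip_width: 0.0183
```

```bash
python3 -c "from h import *;go(30,0,78,-28)"
```

```text
clock 13.1 ctrl pos [30.2  0.  81.7] yaw(ctrl) -12.1 j6 1.35 grip 0.01825553273772398
target [ 0.5894 -0.0655  0.078 ] shift [-0.1  0.1  3.7]
turn z rad 0.277 tilt [-1.1e-03 -5.0e-04  1.0e+00]
```

>>> servo_tool([
  [[0,0,0],[0,0,0.07],-0.6],
  [[0,0,0],[0,0,0.07],-0.6],
  [[0,0,0],[0,0,0.07],-0.6],
  [[0,0,0],[0,0,0.05],-0.6],
  [[0,0,0],[0,0,0],-0.6],
])

```text
clock: 13.52
position: [0.589, -0.0643, 0.0812]
tcp_rot: [[0.966, -0.26, -0.0], [-0.26, -0.966, 0.001], [-0.001, -0.001, -1.0]]
contact_force: [-0.6, -0.6, 0.2]
grip_width: 0.0184
```

```bash
python3 - <<'E'
from h import *;go(30,0,78,-12)
from workcell import observe,capture
print(observe()["torque"])
import cv2
c=capture("scene");x=c["img"][195:275,280:380,::-1]
cv2.imwrite("pics/n.png",cv2.resize(x,None,fx=6,fy=6,interpolation=cv2.INTER_CUBIC))
E
```

```text
clock 13.52 ctrl pos [29.8  1.3 81.2] yaw(ctrl) -27.6 j6 1.62 grip 0.018423779454476395
target [ 0.5894 -0.0655  0.078 ] shift [0.7 1.  3.2]
turn z rad -0.273 tilt [6.e-04 9.e-04 1.e+00]
[-0.21804959  0.07998866  0.01211071]
```

View pics/n.png

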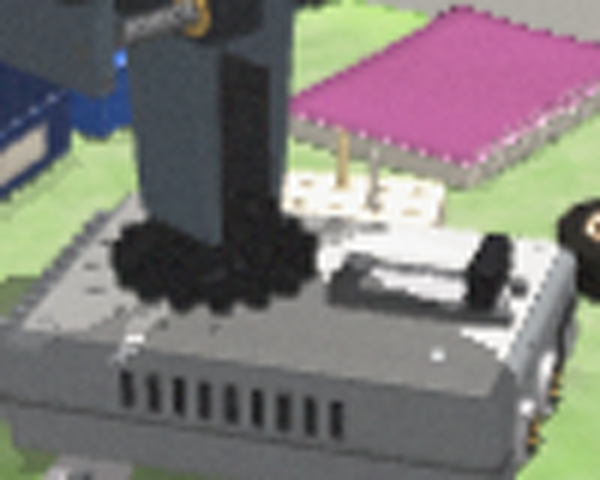

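The scene view shows the fingers round the bar and the lock tab still back. I'll release now and measure the lobe phase numerically.

>>> servo_tool([
  [[0.5,1,0],[0,0,-0.1],-0.55],
  [[0,0,0],[0,0,-0.06],-0.55],
  [[0,0,-10],[0,0,0],-0.55],
  [[0,0,-25],[0,0,0],-0.55],
  [[0,0,-30],[0,0,0],-0.55],
  [[0,0,-20],[0,0,0],-0.55],
  [[0,40,0],[0,0,0],-1],
  [[0,40,0],[0,0,0],-1],
  [[0,40,0],[0,0,0],-1],
  [[0,40,0],[0,0,0],-1],
  [[0,40,0],[0,0,0],-1],
  [[0,20,0],[0,0,0],-1],
])

```text
clock: 14.57
position: [0.5704, -0.2885, 0.1779]
tcp_rot: [[0.997, -0.083, 0.004], [-0.083, -0.997, -0.001], [0.004, 0.0, -1.0]]
contact_force: [-0.3, -1.0, -0.2]
grip_width: 0.0004
```

```bash
cat >> h.py <<'E'
def dial(c):
    import cv2
    g=c["img"].min(2).astype(np.float32)
    th=np.radians(np.arange(0,360,1));sm=lambda r,z:cv2.remap(g,*[np.array([pix(c,w(.03+r*np.cos(t),r*np.sin(t),z,p)) for t in th]).astype(np.float32)[None,:,i] for i in(0,1)],cv2.INTER_LINEAR)[0]
    l=sm(.0335,.063);F=np.sum((l-l.mean())*np.exp(-1j*15*th));ph=(-np.degrees(np.angle(F))/15)%24
    q=np.mean([sm(r,.085) for r in(.012,.015,.018,.021)],0);k=int(np.argmax(q));i=(np.arange(k-15,k+16))%360;wt=np.clip(q[i]-q.max()*.5,0,None)
    print("gap phase",ph.round(1),"line at",(k+np.sum(wt*np.arange(-15,16))/wt.sum()).round(1),"peak",q.max())
E
python3 - <<'E'
from h import *
from workcell import capture
go(-100,0,150,0)
for n in("top0","top1","top2"):dial(pickle.load(open(n+".pkl","rb")))
c=capture("top");pickle.dump(c,open("top3.pkl","wb"));dial(c)
E
```

```text
clock 14.57 ctrl pos [ -37.1 -213.5  177.9] yaw(ctrl) -17.3 j6 1.09 grip 0.00044417081615740807
target [ 0.4625 -0.0938  0.15  ] shift [-123.7 -185.1   27.4]
turn z rad -0.302 tilt [-3.7e-03 -4.0e-04  1.0e+00]
gap phase 0.5 line at 71.2 peak 194.68823
gap phase 0.5 line at 71.2 peak 190.16504
gap phase 12.4 line at 347.4 peak 198.3501
gap phase 12.5 line at 347.4 peak 212.48242
```

After the nudge the dial sprang back to exactly the same place, on tick 5, so it rests in a real click. At the start it stood half-way between ticks 1 and 2, and going on from there through 2, 3, 4 and 5 makes four clicks. Next, the lock.

>>> servo_tool([
  [[-24,-33,0],[0,0,0],-1],
  [[-24,-33,0],[0,0,0],-1],
  [[-24,-33,0],[0,0,0],-1],
  [[-24,-33,0],[0,0,0],-1],
  [[-24,-33,0],[0,0,0],-1],
  [[0,-10,0],[0,0,-0.1],-1],
  [[0,0,0],[0,0,-0.1],-1],
  [[0,0,0],[0,0,-0.1],-1],
  [[0,0,0],[0,0,0],-1],
])

```text
clock: 15.37
position: [0.4598, -0.1028, 0.1814]
tcp_rot: [[0.977, 0.212, 0.009], [0.212, -0.977, -0.004], [0.008, 0.006, -1.0]]
contact_force: [0.1, -0.5, 0.7]
grip_width: 0.0006
```

```bash
python3 -c "from h import *;go(-105,0,100,0)"
```

```text
clock 15.37 ctrl pos [-104.6   -8.2  181.4] yaw(ctrl) -0.3 j6 1.01 grip 0.0006048405605875652
target [ 0.4577 -0.0949  0.1   ] shift [-1.1 -8.7 81.4]
turn z rad -0.006 tilt [-0.0078 -0.0062  1.    ]
```

>>> servo_tool([
  [[-2,-8,20],[0.006,-0.008,0],-1],
  [[0,0,30],[0,0,0],-1],
  [[0,0,30],[0,0,0],-1],
  [[0,0,10],[0,0,0],-1],
  [[0,0,0],[0,0,0],-1],
])

```text
clock: 15.78
position: [0.4598, -0.0964, 0.0924]
tcp_rot: [[0.981, 0.193, 0.009], [0.193, -0.981, -0.003], [0.008, 0.005, -1.0]]
contact_force: [0.1, -1.2, 0.9]
grip_width: 0.0006
```

```bash
python3 -c "from h import *;go(-92,0,75,0)"
```

```text
clock 15.78 ctrl pos [-103.2   -2.    92.4] yaw(ctrl) -1.5 j6 1.04 grip 0.0005726617258828799
target [ 0.4703 -0.092   0.075 ] shift [11.  -2.4 17.5]
turn z rad -0.026 tilt [-0.0078 -0.0048  1.    ]
```

>>> servo_tool([
  [[0,-2,8],[0.005,-0.008,-0.026],-1],
  [[0,0,8],[0,0,0],-1],
  [[0,0,0],[0,0,0],-1],
  [[4,0,0],[0,0,0],-1],
  [[4,0,0],[0,0,0],-1],
  [[0,0,0],[0,0,0],-1],
])

```text
clock: 16.28
position: [0.47, -0.0934, 0.0778]
tcp_rot: [[0.977, 0.213, 0.002], [0.213, -0.977, -0.001], [0.002, 0.001, -1.0]]
contact_force: [-0.2, -0.3, 0.4]
grip_width: 0.0007
```

```bash
python3 -c "from h import *;go(-80,0,75,0)"
```

```text
clock 16.28 ctrl pos [-92.6  -1.3  77.8] yaw(ctrl) -0.3 j6 1.04 grip 0.0006658892988110542
target [ 0.4821 -0.0894  0.075 ] shift [12.6 -1.4  2.8]
turn z rad -0.005 tilt [-0.0021 -0.0012  1.    ]
```

>>> servo_tool([
  [[0,-1,2.5],[0,0,0],-1],
  [[2.5,0,0],[0,0,0],-1],
  [[2.5,0,0],[0,0,0],-1],
  [[2.5,0,0],[0,0,0],-1],
  [[2.5,0,0],[0,0,0],-1],
  [[0,0,0],[0,0,0],-1],
])

```text
clock: 16.78
position: [0.4804, -0.0901, 0.076]
tcp_rot: [[0.977, 0.213, 0.002], [0.213, -0.977, -0.001], [0.002, 0.002, -1.0]]
contact_force: [-0.6, -1.5, -0.1]
grip_width: 0.0007
```

>>> servo_tool([
  [[2,0,0],[0,0,0],-1],
  [[2,0,0],[0,0,0],-1],
  [[0,0,0],[0,0,0],-1],
])

```text
clock: 17.03
position: [0.4838, -0.0892, 0.0759]
tcp_rot: [[0.977, 0.213, 0.0], [0.213, -0.977, -0.001], [0.0, 0.001, -1.0]]
contact_force: [-2.3, -2.4, 0.9]
grip_width: 0.0004
```

```bash
python3 -c "from h import *;go(-76,0,75,0)"
```

```text
clock 17.03 ctrl pos [-78.3  -0.1  75.9] yaw(ctrl) -0.3 j6 1.05 grip 0.0004425410985539733
target [ 0.486  -0.0886  0.075 ] shift [ 2.3 -0.1  0.9]
turn z rad -0.005 tilt [-0.     -0.0013  1.    ]
```

>>> servo_tool([
  [[2,0,0],[0,0,0],-1],
  [[0,0,0],[0,0,0],-1],
])

```text
clock: 17.2
position: [0.4835, -0.0888, 0.0756]
tcp_rot: [[0.977, 0.214, -0.005], [0.214, -0.977, -0.001], [-0.005, 0.0, -1.0]]
contact_force: [-0.5, 0.1, -0.1]
grip_width: 0.0006
```

>>> servo_tool([
  [[2,0,0],[0,0,0],-1],
  [[0,0,0],[0,0,0],-1],
])

```text
clock: 17.37
position: [0.4835, -0.0884, 0.0753]
tcp_rot: [[0.977, 0.214, -0.009], [0.214, -0.977, -0.001], [-0.009, -0.001, -1.0]]
contact_force: [0.2, 0.3, 0.4]
grip_width: 0.0006
```

>>> servo_tool([
  [[2,0,0],[0,0,0],-1],
  [[0,0,0],[0,0,0],-1],
])

```text
clock: 17.53
position: [0.4834, -0.0879, 0.075]
tcp_rot: [[0.977, 0.214, -0.013], [0.214, -0.977, -0.001], [-0.013, -0.002, -1.0]]
contact_force: [-0.3, -0.1, 0.7]
grip_width: 0.0004
```

It has stalled. I'll back off and look.

>>> servo_tool([
  [[-10,0,0],[0,-0.013,0],-1],
  [[-20,0,0],[0,0,0],-1],
  [[0,0,-25],[0,0,0],-1],
  [[0,0,-35],[0,0,0],-1],
  [[0,0,-35],[0,0,0],-1],
  [[0,40,0],[0,0,0],-1],
  [[0,40,0],[0,0,0],-1],
  [[0,40,0],[0,0,0],-1],
  [[0,40,0],[0,0,0],-1],
  [[0,40,0],[0,0,0],-1],
  [[0,40,0],[0,0,0],-1],
  [[0,0,0],[0,0,0],-1],
])

```text
clock: 18.53
position: [0.5074, -0.3379, 0.1772]
tcp_rot: [[0.975, 0.219, -0.024], [0.219, -0.976, -0.009], [-0.025, 0.003, -1.0]]
contact_force: [-1.8, 0.5, -0.1]
grip_width: 0.0007
```

```bash
python3 - <<'E'
from h import *
from workcell import capture
import cv2
c=capture("top");pickle.dump(c,open("top4.pkl","wb"));dial(c)
a=pickle.load(open("top0.pkl","rb"))["img"]
o=np.hstack([i[160:300,270:470,::-1] for i in(a,c["img"])])
cv2.imwrite("pics/q.png",cv2.resize(o,None,fx=2,fy=2,interpolation=cv2.INTER_CUBIC))
# tab position along controller x at y=+-8mm, z=.074
for n in("top0","top3","top4"):
    k=pickle.load(open(n+".pkl","rb"));g=k["img"].min(2).astype(np.float32);X=np.arange(-80,-40,1)
    print(n,[int(np.mean([g[tuple(np.round(pix(k,w(x/1e3,y/1e3,.074,p))[::-1]).astype(int))] for y in(-6,-3,0,3,6)])) for x in X])
E
```

```text
gap phase 12.5 line at 347.5 peak 219.59985
top0 [156, 199, 234, 236, 236, 235, 235, 235, 233, 235, 235, 235, 232, 226, 216, 208, 210, 207, 173, 126, 67, 39, 37, 46, 50, 48, 43, 39, 32, 32, 49, 92, 124, 170, 208, 223, 220, 219, 226, 226]
top3 [86, 96, 104, 95, 90, 90, 83, 67, 44, 19, 15, 16, 18, 19, 20, 20, 18, 16, 42, 81, 106, 119, 117, 121, 121, 120, 120, 118, 117, 117, 121, 120, 120, 120, 120, 118, 117, 116, 120, 120]
top4 [99, 118, 138, 137, 136, 136, 162, 183, 203, 206, 224, 227, 235, 233, 225, 219, 220, 218, 184, 134, 74, 44, 40, 50, 54, 51, 46, 42, 35, 35, 53, 98, 132, 181, 217, 231, 228, 227, 233, 233]
```

View pics/q.png

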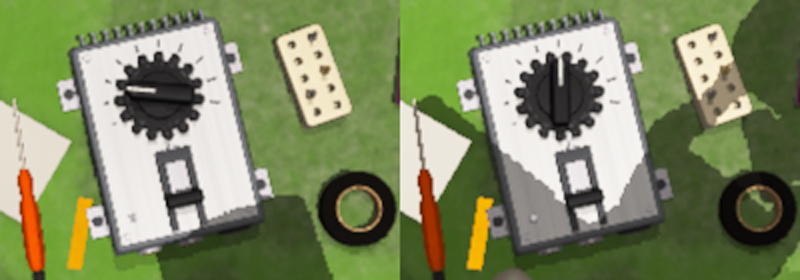

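The lock profile matches the start image (home), the dial is at tick 5 and the bystanders haven't moved.

```bash
python3 -c "
from workcell import hand_in;print(hand_in())"
```

```text
the job is handed in; nothing more can be done
None
```

The lock was pushed back, the dial turned clockwise to tick 5, and the lock pushed home. I handed the job in at about 18.6 s. One doubt remains: the dial did not start on a click, so "four clicks" depends on how you count.

**What was done**
- I pushed the lock back with shut fingertips until it stalled at its stop. The pictures show the tab moved about 12 mm.
- I turned the dial with the two fingertips held slightly open on either side of the bar, not gripping it.
- I then pushed the lock home from the front until it stalled. Measured tool forces stayed under about 4 N.

**Last checks**
- The dial pointer is at −12.5°, which is tick 5. An extra small clockwise nudge made before closing the lock sprang back to the same place, so it sits in a real click.
- The tab's image profile matches the start picture, so the lock is home.
- The bit block, screwdriver and tape roll look unmoved by eye; I did not measure them. The arm is clear of everything.

**What disagreed**
- **Start position:** the white line (71.2°) and the lobes both put the dial half-way between ticks 1 and 2, not on a click as the description says.
- **Turn made:** the dial therefore turned about 84° rather than 96°. I counted ticks 2, 3, 4 and 5 as the four clicks.
- **Margin:** the pointer moved about 36.7–36.8 mm, just inside the lower limit of 36.5 mm. If the true start was tick 2, the dial is one click short.

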